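# Dress the biscuit post on the market stall

### The job

Dress the empty display post: thread the large loose ring biscuit onto it first and then the small loose one on top, both pushed fully home so that they lie flat, like the pair on the post already dressed. Leave the jar of biscuits standing.

Things in the scene. Friction and masses are not known exactly. Their poses are not given: they have to be found in the camera images.
- ring_large_center (a point): Large ring biscuit, golden brown with a darker sesame top, loose, flat on the table: 66 mm outside diameter, 30 mm hole, 20 mm thick, 45 g. Point at its centre, half-way up; z is its axis. It can be pinched across its full diameter. Beside it lie round biscuits of both diameters that have no hole. The pair on the dressed post is fixed and not to be used.
- ring_small_center (a point): Small ring biscuit, same bake, loose, flat on the table: 50 mm outside diameter, 30 mm hole, 20 mm thick, 28 g. Point at its centre, half-way up; z is its axis. It can be pinched across its full diameter.
- post_foot (a point): Empty display post: upright wooden rod, 10 mm diameter, round tip, in the middle of a fixed round wooden base 100 mm across, 14 mm high. Point at the rod's foot, on its axis, level with the base's top; z up. The rod's tip is 55 mm above this point; the seated rings' centres lie 10 and 30 mm above it. 30 to 40 cm to one side stands a like post already dressed.
- jar_center (a point): Clear jar of biscuits, white lid, yellow band, 72 mm across, 105 mm high, 300 g, standing loose between the two posts and a little farther from the robot. Point at its centre, half-way up; z is its axis. Nearer the robot, also between the posts, sits a yellow-green apple 72 mm across, 70 mm high with its stalk.
Not all that is in view belongs to the job. Leave any black or turquoise look-alike of the part that bears ring_large_center alone.

How it is judged:
On the way, in this order (a step that is already met when the one before it is completed fails the run):
1. the large ring lies home on the base around the post (z of ring_large_center in the frame of post_foot between 0.006 and 0.014 m and horizontal distance between ring_large_center and post_foot below 0.013 m and (angle between ring_large_center's own z axis and vertical below 0.17 rad or angle between ring_large_center's own z axis and vertical above 2.97 rad)), for 0.2 s.
2. the small ring lies home on the large one around the post (z of ring_small_center in the frame of post_foot between 0.026 and 0.034 m and horizontal distance between ring_small_center and post_foot below 0.013 m and (angle between ring_small_center's own z axis and vertical below 0.17 rad or angle between ring_small_center's own z axis and vertical above 2.97 rad)), for 0.2 s.
At the end, for the whole second after the job is handed in: The large ring lies on the base and the small ring on top of it, both around the empty post: centres 10 and 30 mm above the post's foot (within 4 mm), within 13 mm of its axis, within 10 degrees of flat (either way up), released and at rest. The jar has not been knocked over (all of step 1 and all of step 2 and linear speed of each of ring_large, ring_small below 0.02 m/s); the robot touches nothing.
It fails at once if the jar is knocked over (tilted more than 30 degrees) (angle between jar_center's own z axis and vertical above 0.52 rad).
It also fails if it takes over 58 s, if anything falls off the work surface, if the arm or the gripper's body presses on something with over 40 N, if the wrist force passes 120 N, or if a joint passes its speed limit or range.

### The arm

A 6-joint arm with a two-finger parallel gripper is mounted at the origin on the work surface. World frame = base frame: x ahead of the robot, y to its left, z up, the work surface at z = 0. Lengths are in m, angles in rad, forces in N, time in s.
With the tool pointing down it reaches from about 0.375 to 0.825 m from the base axis. Payload 5.5 kg.
Tool frame: the origin (TCP) lies on the mounting face of the last link; the fingertips stand 173 mm ahead of it and the grasp point (between the pads) lies 155 mm ahead of it; z points along the fingers, y is the direction in which the jaws open and shut (so a half turn about z gives the same grasp; the last joint's range is limited). The gripper opens to 85 mm and grips with 20 to 120 N. Pads are 22 mm wide; open, the fingers measure 114 mm over their backs; the gripper's body (76 mm by 85 mm) begins 54 mm behind the grasp point. The pads swing forward as they close: fully open they stand 13 mm farther back than shut.
Start: joints at [-1.22, 0.314, -0.047, 1.21, 0, 1.571], TCP at [0.206, -0.563, 0.405] pointing down, gripper open.
Joint ranges: [-2.67, 2.67], [-0.69, 1.73], [-1.03, 1.25], [-2.08, 2.16], [-1.42, 1.45], [-3.14, 3.14]. Speed limits (rad/s): [2.39, 2.39, 3.01, 3.14, 3.14, 3.14].

### API

Orientations are given as a rotation vector (axis times angle).
In Python, from bench import get_obs, vision, robot gives the robot as it stands. The module is installed in compiled form; this text tells all that it offers.
- The arm moves only by the tool jog_arm, never from a script. Its argument "steps" is a list of rows, each an object with "angular": the turn, a rotation vector about the tool's x, y, z in degrees, a list of three; "travel": the shift along the tool's x, y, z in mm, a list of three; "jaw": the finger opening in mm, from 0 to 85.4. In form: [{"angular": [rx, ry, rz], "travel": [x, y, z], "jaw": jaw}, ...]. A call has 1 to 12 rows; each row shifts and turns the commanded pose from where the row before left it, along the tool's axes as they then stand; what a row does not reach is not made up. A row lasts 1/12 s, in which the tool goes at most 41.7 mm and 7.16 degrees, less where a joint would pass 70% of its speed; a pose out of reach is approached as far as the arm can. A call with a gripper value outside its range is refused whole. The fingers move at their own pace and stop on an object; "force" is the grip in N (left out, the last holds). Time passes only in rows, so rows that do not move let the fingers close. It gives the time, the measured TCP pose, the force and the opening at its end, in the units of the state.
- get_obs(): the state, without advancing time (a new reading comes with each control period).
- vision.read_camera(name): name is "scene" or "top" or "wrist"; returns the picture (480x640x3 uint8, red, green, blue); there is no depth.
- vision.get_calibration(name): a dict with "intrinsics" (3x3 intrinsics, pixels), "world_to_cam" (4x4, takes a point from world to camera coordinates). Camera axes: x right, y up, looking along -z (the intrinsics and any distortion apply to the point x, -y, -z); pixel columns grow to the right and rows downward; lengths in m; the calibration is good to about 2 mm. A picture is of the moment at which its call begins: read the wrist's pose just before it. get_calibration takes no time and is no camera call; for the wrist camera it gives the pose at the moment of the call.
- robot.sign_off(): hands the job in, once; it reports no verdict.
The state is a dict: "time_s": time; "joints": joint angles; "joint_velocities": joint speeds; "tau": joint torques, N m; "tool_pos": TCP position; "orientation": TCP orientation; "force": force on the tool from outside, world axes, zero at the start; "ft_torque": the same for the moment, N m; "opening": finger opening in m.
Only numpy, scipy, OpenCV 4.12 (cv2) and the standard library are available. Lean on these libraries where they do the work, as an engineer would, in place of code of your own. Each camera call takes 0.05 s, during which the arm holds its last target. There are 200 camera calls.

## Working session

There is one attempt and no reset: what is moved stays moved. The work goes in short steps, Python scripts to look and compute and a tool call to move; the robot and the scene stay as the last step left them, time stands still between calls to the robot, and variables do not carry over. Pictures are saved under pics/ and viewed, about 8 in all and at most 12, crops included, and the job is handed in when it is done.

Besides the shell and the picture viewer there is one more tool, called after "Emit:" by a JSON object that holds its "method" and its "body". jog_arm: Moves the arm, as the interface text tells. Its arguments: {"type":"object","properties":{"steps":{"type":"array"},"force":{"type":"number"}},"required":["steps"]}

```bash
mkdir -p pics; python3 - <<'E'
from bench import get_obs, vision, robot
import cv2,numpy as np
o=get_obs();print(o)
for n in("top","scene"):
    im=vision.read_camera(n);cv2.imwrite(f"pics/{n}0.png",im[:,:,::-1])
    c=vision.get_calibration(n);print(n,c)
E
```

```text
{'time_s': 0.0, 'joints': array([-1.21999071e+00,  3.14213616e-01, -4.80881521e-02,  1.21019305e+00,
       -7.29330937e-06,  1.57079459e+00]), 'joint_velocities': array([ 0.00054009,  0.00074011,  0.00092544,  0.00143375, -0.0002494 ,
       -0.00054519]), 'tau': array([ 8.09418725e-04, -5.39593005e+01,  3.39749873e+01,  1.91278313e-02,
        1.99944884e-04,  9.93171881e-06]), 'tool_pos': array([ 0.20609327, -0.56318938,  0.40383777]), 'orientation': array([-3.09174306e+00, -5.47933989e-01,  4.76600483e-04]), 'force': array([ 0.08640808,  0.47953359, -0.33687039]), 'ft_torque': array([-0.00805361, -0.02804583, -0.05754419]), 'opening': 0.08557300145469719}
top {'intrinsics': array([[448.97937706,   0.        , 318.57953702],
       [  0.        , 448.97937706, 241.69890848],
       [  0.        ,   0.        ,   1.        ]]), 'world_to_cam': array([[-2.82133970e-02, -9.99564408e-01, -8.66019081e-03,
         7.73836625e-04],
       [ 9.88526888e-01, -2.91858414e-02,  1.48198445e-01,
        -5.58814697e-01],
       [-1.48386646e-01, -4.37964989e-03,  9.88919725e-01,
        -6.49120875e-01],
       [ 0.00000000e+00,  0.00000000e+00,  0.00000000e+00,
         1.00000000e+00]])}
scene {'intrinsics': array([[581.64816263,   0.        , 324.95173876],
       [  0.        , 581.64816263, 245.5508644 ],
       [  0.        ,   0.        ,   1.        ]]), 'world_to_cam': array([[-0.67077317,  0.74165254, -0.00385528,  0.35746548],
       [-0.58241534, -0.52352159,  0.62186616,  0.26219627],
       [ 0.45919029,  0.41937651,  0.78311405, -1.32595005],
       [ 0.        ,  0.        ,  0.        ,  1.        ]])}
```

View pics/top0.png

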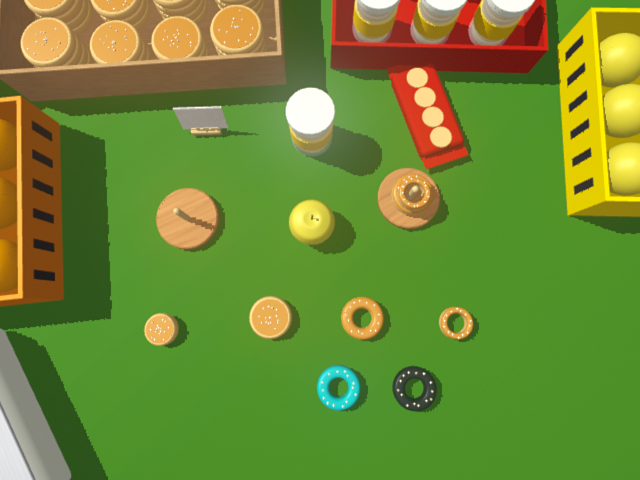

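View pics/scene0.png

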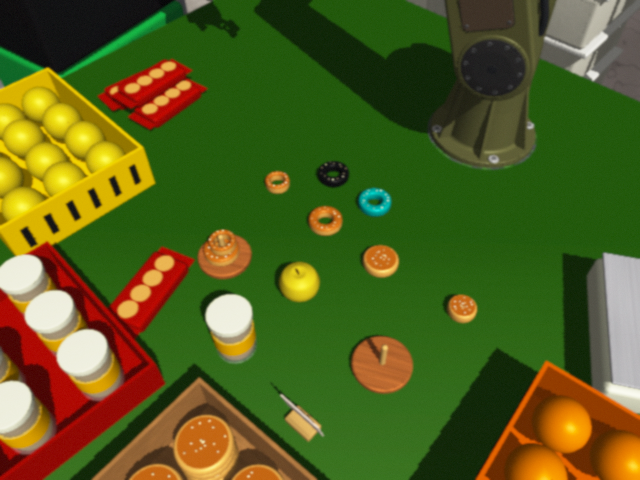

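The top view shows the large ring near (362,318), the small one at (457,323), and the empty post's base at (187,219) with its tip at (177,211). The jar is at (310,120) and the apple at (312,222). The scene view shows the same layout, with the large ring at (325,221), the small at (278,182), and the post at (383,360). Next I enlarge crops of these.

```bash
cat > h.py <<'E'
import numpy as np, cv2
from bench import get_obs, vision
def ray(n,u,v,c=None):
    c=c or vision.get_calibration(n);K=c["intrinsics"];T=np.array(c["world_to_cam"])
    d=np.linalg.inv(K)@[u,v,1];d=np.array([d[0],-d[1],-d[2]])
    R=T[:3,:3];return -R.T@T[:3,3],R.T@d
def atz(n,u,v,z,c=None):
    o,d=ray(n,u,v,c);return o+d*(z-o[2])/d[2]
def proj(n,p,c=None):
    c=c or vision.get_calibration(n);T=np.array(c["world_to_cam"]);q=T[:3,:3]@p+T[:3,3]
    k=c["intrinsics"]@[q[0],-q[1],-q[2]];return k[:2]/k[2]
E
python3 - <<'E'
from h import *
t=cv2.imread("pics/top0.png");s=cv2.imread("pics/scene0.png")
def crop(im,u,v,r=33): return cv2.resize(im[v-r:v+r,u-r:u+r],(264,264),interpolation=cv2.INTER_CUBIC)
a=np.hstack([crop(t,362,318),crop(t,457,323),crop(t,187,219)])
b=np.hstack([crop(s,325,221),crop(s,278,182),crop(s,383,360)])
cv2.imwrite("pics/crops.png",np.vstack([a,b]))
for n,im,L in(("top",t,[(362,318),(457,323),(187,219)]),("scene",s,[(325,221),(278,182),(383,360)])):
    hsv=cv2.cvtColor(im,cv2.COLOR_BGR2HSV);m=((hsv[...,0]<28)&(hsv[...,1]>60)&(hsv[...,2]>60)).astype(np.uint8)
    for i,(u,v) in enumerate(L):
        k=np.zeros_like(m);k[v-33:v+33,u-33:u+33]=m[v-33:v+33,u-33:u+33]
        cs,_=cv2.findContours(k,cv2.RETR_CCOMP,cv2.CHAIN_APPROX_NONE)
        for c in cs:
            if len(c)>25:
                e=cv2.fitEllipse(c);print(n,i,len(c),np.round(e[0],1),np.round(e[1],1),np.round(atz(n,*e[0],[.011,.011,.014][i]),4))
E
```

```text
top 0 119 [362.1 317.8] [41.5 42.3] [ 0.4408 -0.08    0.011 ]
top 0 54 [361.9 317.7] [19.6 19.9] [ 0.4409 -0.0797  0.011 ]
top 1 93 [455.8 322.6] [31.5 34.2] [ 0.4292 -0.2258  0.011 ]
top 1 52 [455.5 322.5] [17.5 20.2] [ 0.4294 -0.2253  0.011 ]
top 2 174 [187.1 218.2] [60.2 62.3] [0.6075 0.1963 0.014 ]
scene 0 92 [325.  220.2] [29.3 34. ] [ 0.4465 -0.0781  0.011 ]
scene 0 31 [324.9 220.2] [ 7.4 14. ] [ 0.4465 -0.0782  0.011 ]
scene 1 67 [277.1 181.8] [22.5 24.4] [ 0.4347 -0.2232  0.011 ]
scene 2 168 [381.6 364.1] [56.2 61.9] [0.6167 0.2004 0.014 ]
```

View pics/crops.png

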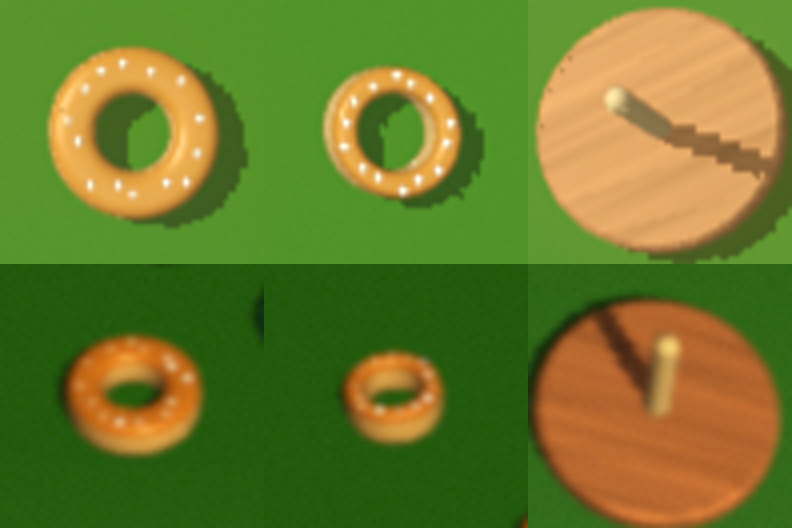

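The crops confirm both rings are real and have holes. The post foot is at about (188,219) in the top view and (382,364) in the scene view. The two cameras disagree by 6–9 mm, so I'll settle it with the wrist camera above the ring.

Emit:
{"method": "jog_arm", "body": {"steps": [{"angular": [0, 0, 0], "travel": [28, -27, 2], "jaw": 85}, {"angular": [0, 0, 0], "travel": [28, -27, 2], "jaw": 85}, {"angular": [0, 0, 0], "travel": [28, -27, 2], "jaw": 85}, {"angular": [0, 0, 0], "travel": [28, -27, 2], "jaw": 85}, {"angular": [0, 0, 0], "travel": [28, -27, 2], "jaw": 85}, {"angular": [0, 0, 0], "travel": [28, -27, 2], "jaw": 85}, {"angular": [0, 0, 0], "travel": [28, -27, 2], "jaw": 85}, {"angular": [0, 0, 0], "travel": [28, -27, 2], "jaw": 85}, {"angular": [0, 0, 0], "travel": [28, -27, 2], "jaw": 85}, {"angular": [0, 0, 0], "travel": [28, -27, 2], "jaw": 85}, {"angular": [0, 0, 0], "travel": [28, -27, 2], "jaw": 85}, {"angular": [0, 0, 0], "travel": [28, -27, 2], "jaw": 85}]}}

```text
time_s: 1.1
tool_pos: [0.4106, -0.1418, 0.3805]
orientation: [3.093, 0.548, -0.0]
force: [1.6, 0.1, -0.0]
opening: 0.0852
```

Emit:
{"method": "jog_arm", "body": {"steps": [{"angular": [0, 0, 0], "travel": [25, -25, 5], "jaw": 85}, {"angular": [0, 0, 0], "travel": [25, -25, 5], "jaw": 85}, {"angular": [0, 0, 0], "travel": [0, 0, 0], "jaw": 85}, {"angular": [0, 0, 0], "travel": [0, 0, 0], "jaw": 85}]}}

```text
time_s: 1.43
tool_pos: [0.4404, -0.078, 0.3701]
orientation: [-3.092, -0.555, 0.002]
force: [0.4, -0.6, 1.3]
opening: 0.085
```

```bash
python3 - <<'E'
from h import *
o=get_obs();c=vision.get_calibration("wrist");im=vision.read_camera("wrist")[:,:,::-1].copy()
cv2.imwrite("pics/w1.png",im)
print(o["tool_pos"],o["orientation"],o["joints"],o["opening"]);print(c)
for p in([.441,-.08,.02],[.4465,-.078,.02]):print(proj("wrist",np.array(p),c))
E
```

```text
[ 0.4403742  -0.07799427  0.37013619] [-3.09195610e+00 -5.54611119e-01  1.92668164e-03] [-1.75237564e-01  4.63017443e-02 -4.51852303e-01  1.07389321e+00
 -1.52717049e-04  2.61138554e+00] 0.08496921474139232
{'intrinsics': array([[410.76521772,   0.        , 318.51684184],
       [  0.        , 410.76521772, 232.32533039],
       [  0.        ,   0.        ,   1.        ]]), 'world_to_cam': array([[ 3.46958340e-01, -9.37880422e-01,  4.73745838e-04,
        -2.25304663e-01],
       [ 9.00354963e-01,  3.32934679e-01, -2.80206066e-01,
        -3.43788501e-01],
       [ 2.62642057e-01,  9.76463710e-02,  9.59939756e-01,
        -4.51915965e-01],
       [ 0.00000000e+00,  0.00000000e+00,  0.00000000e+00,
         1.00000000e+00]])}
[321.987968   205.72249394]
[322.04692236 198.44458499]
```

View pics/w1.png

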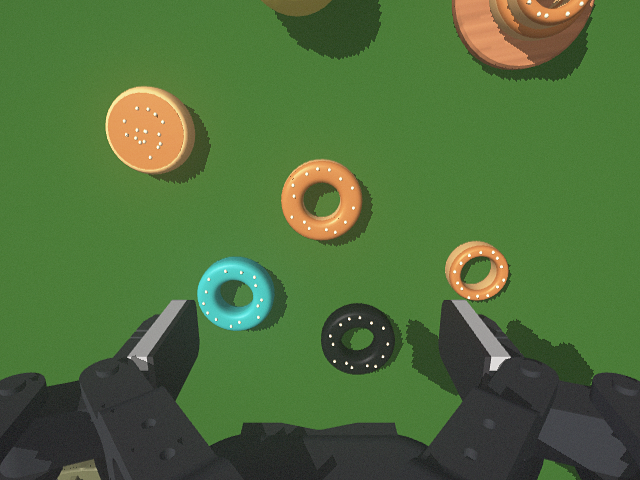

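The wrist view shows the large ring centred at (321.5,199.5), the small one at about (478,271), and the pads at the lower edges. I rotate the tool to bring joint 6 back to mid-range, then look again.

Emit:
{"method": "jog_arm", "body": {"steps": [{"angular": [0, 0, -6], "travel": [0, 0, 5], "jaw": 85}, {"angular": [0, 0, -6], "travel": [0, 0, 5], "jaw": 85}, {"angular": [0, 0, -6], "travel": [0, 0, 5], "jaw": 85}, {"angular": [0, 0, -6], "travel": [0, 0, 5], "jaw": 85}, {"angular": [0, 0, -6], "travel": [0, 0, 5], "jaw": 85}, {"angular": [0, 0, -6], "travel": [0, 0, 5], "jaw": 85}, {"angular": [0, 0, -6], "travel": [0, 0, 5], "jaw": 85}, {"angular": [0, 0, -6], "travel": [0, 0, 5], "jaw": 85}, {"angular": [0, 0, -6], "travel": [0, 0, 5], "jaw": 85}, {"angular": [0, 0, -6], "travel": [0, 0, 5], "jaw": 85}, {"angular": [0, 0, 0], "travel": [0, 0, 0], "jaw": 85}, {"angular": [0, 0, 0], "travel": [0, 0, 0], "jaw": 85}]}}

```text
time_s: 2.48
tool_pos: [0.4396, -0.0807, 0.3206]
orientation: [-2.41, -2.015, 0.001]
force: [-0.0, 0.1, -0.0]
opening: 0.085
```

```bash
cat >> h.py <<'E'
from scipy.spatial.transform import Rotation as Rn
def ells(n,im,z,c=None,amin=400):
    hsv=cv2.cvtColor(im,cv2.COLOR_BGR2HSV);m=((hsv[...,0]<28)&(hsv[...,1]>80)&(hsv[...,2]>60)).astype(np.uint8)
    m=cv2.morphologyEx(m,cv2.MORPH_OPEN,np.ones((3,3)))
    for k in cv2.findContours(m,cv2.RETR_CCOMP,cv2.CHAIN_APPROX_NONE)[0]:
        if cv2.contourArea(k)>amin:
            e=cv2.fitEllipse(k);print(n,np.round(e[0],1),np.round(e[1],1),np.round(atz(n,*e[0],z,c),4))
E
python3 - <<'E'
from h import *
o=get_obs();c=vision.get_calibration("wrist");im=vision.read_camera("wrist")[:,:,::-1].copy()
cv2.imwrite("pics/w2.png",im)
print(o["tool_pos"],o["orientation"],o["joints"]);print(Rn.from_rotvec(o["orientation"]).as_matrix().round(3))
ells("wrist",im,.012,c)
T=np.array(c["world_to_cam"]);print("cam pos",-T[:3,:3].T@T[:3,3])
C={'intrinsics':c['intrinsics'],'world_to_cam':np.array([[ 3.46958340e-01, -9.37880422e-01,  4.73745838e-04,-2.25304663e-01],[ 9.00354963e-01,  3.32934679e-01, -2.80206066e-01,-3.43788501e-01],[ 2.62642057e-01,  9.76463710e-02,  9.59939756e-01,-4.51915965e-01],[0,0,0,1]])}
print("w1");ells("wrist",cv2.imread("pics/w1.png"),.012,C)
E
```

```text
[ 0.43960258 -0.080706    0.32063821] [-2.40973116e+00 -2.01501979e+00  1.00719996e-03] [-1.81482184e-01  8.31154248e-02 -5.31564546e-01  9.56831451e-01
 -2.39808372e-04  1.56725389e+00]
[[ 0.177  0.984 -0.001]
 [ 0.984 -0.177 -0.   ]
 [-0.    -0.001 -1.   ]]
wrist [341.1 391.8] [61.9 64.3] [ 0.4316 -0.2219  0.012 ]
wrist [340.2 390.6] [22.7 36.3] [ 0.4312 -0.2207  0.012 ]
wrist [590.3 278.4] [120.5 138.5] [ 0.6249 -0.1587  0.012 ]
wrist [323.7 214.4] [93.5 94. ] [ 0.4433 -0.0776  0.012 ]
wrist [323.6 214.4] [39.3 43.3] [ 0.4431 -0.0775  0.012 ]
wrist [590.7  37.2] [27.6 45.7] [0.6244 0.0037 0.012 ]
wrist [556.4  60.4] [112.7 138.8] [ 0.6034 -0.006   0.012 ]
wrist [291.3  19.3] [ 48.2 110. ] [0.4451 0.0462 0.012 ]
cam pos [ 0.45184298 -0.01039731  0.28820834]
w1
wrist [476.  269.9] [57.9 61.9] [ 0.4325 -0.2228  0.012 ]
wrist [474.8 269.6] [26.2 34.9] [ 0.4324 -0.2216  0.012 ]
wrist [321.3 199.4] [80.3 80.6] [ 0.4441 -0.0783  0.012 ]
wrist [321.3 199.3] [34.7 37.6] [ 0.4441 -0.0783  0.012 ]
wrist [149.8 129.7] [83.1 92.6] [0.4494 0.0645 0.012 ]
wrist [518.   29.5] [ 72.3 151.5] [ 0.6103 -0.168   0.012 ]
wrist [295.7   6. ] [15.1 67.8] [ 0.569  -0.0124  0.012 ]
```

Emit:
{"method": "jog_arm", "body": {"steps": [{"angular": [0, 0, 0], "travel": [3.4, 3.4, 20], "jaw": 85}, {"angular": [0, 0, 0], "travel": [0, 0, 20], "jaw": 85}, {"angular": [0, 0, 0], "travel": [0, 0, 20], "jaw": 85}, {"angular": [0, 0, 0], "travel": [0, 0, 20], "jaw": 85}, {"angular": [0, 0, 0], "travel": [0, 0, 20], "jaw": 85}, {"angular": [0, 0, 0], "travel": [0, 0, 20], "jaw": 85}, {"angular": [0, 0, 0], "travel": [0, 0, 12], "jaw": 85}, {"angular": [0, 0, 0], "travel": [0, 0, 10], "jaw": 85}, {"angular": [0, 0, 0], "travel": [0, 0, 10], "jaw": 85}, {"angular": [0, 0, 0], "travel": [0, 0, 0], "jaw": 85}, {"angular": [0, 0, 0], "travel": [0, 0, 0], "jaw": 85}]}}

```text
time_s: 3.45
tool_pos: [0.4441, -0.077, 0.1687]
orientation: [-2.405, -2.02, 0.0]
force: [-1.0, -0.0, 0.5]
opening: 0.0852
```

Emit:
{"method": "jog_arm", "body": {"steps": [{"angular": [0, 0, 0], "travel": [0, 0, 0], "jaw": 60}, {"angular": [0, 0, 0], "travel": [0, 0, 0], "jaw": 60}, {"angular": [0, 0, 0], "travel": [0, 0, 0], "jaw": 60}, {"angular": [0, 0, 0], "travel": [0, 0, 0], "jaw": 60}, {"angular": [0, 0, 0], "travel": [0, 0, 0], "jaw": 60}, {"angular": [0, 0, 0], "travel": [0, 0, 0], "jaw": 60}], "force": 30}}

```text
time_s: 3.95
tool_pos: [0.4446, -0.0769, 0.1698]
orientation: [2.404, 2.02, 0.002]
force: [-1.6, -0.0, 5.9]
opening: 0.0639
```

Emit:
{"method": "jog_arm", "body": {"steps": [{"angular": [0, 0, 0], "travel": [0, 0, -1], "jaw": 60}, {"angular": [0, 0, 0], "travel": [0, 0, -4], "jaw": 60}, {"angular": [0, 0, 0], "travel": [0, 0, -10], "jaw": 60}, {"angular": [0, 0, 0], "travel": [0, 0, -25], "jaw": 60}, {"angular": [0, 0, 0], "travel": [0, 0, -30], "jaw": 60}, {"angular": [0, 0, 0], "travel": [0, 0, -30], "jaw": 60}, {"angular": [0, 0, 0], "travel": [0, 0, -30], "jaw": 60}, {"angular": [0, 0, 0], "travel": [0, 0, -30], "jaw": 60}, {"angular": [0, 0, 0], "travel": [0, 0, -30], "jaw": 60}, {"angular": [0, 0, 0], "travel": [0, 0, -20], "jaw": 60}, {"angular": [0, 0, 0], "travel": [0, 0, 0], "jaw": 60}, {"angular": [0, 0, 0], "travel": [0, 0, 0], "jaw": 60}]}}

```text
time_s: 4.95
tool_pos: [0.4444, -0.0769, 0.3805]
orientation: [2.403, 2.02, 0.004]
force: [-0.7, -0.4, -1.0]
opening: 0.0637
```

```bash
python3 - <<'E'
from h import *
o=get_obs();c=vision.get_calibration("wrist");im=vision.read_camera("wrist")[:,:,::-1].copy()
cv2.imwrite("pics/w3.png",im)
print(o["tool_pos"],o["orientation"],o["joints"],o["opening"])
ells("wrist",im,.18,c)
E
```

```text
[ 0.44442569 -0.07685929  0.38047438] [2.40280838 2.0197411  0.00359507] [-1.71258046e-01  4.44853215e-02 -4.29457094e-01  1.09333850e+00
  3.20352210e-05  1.57234074e+00] 0.06365635227997962
wrist [624.7 299.2] [31.1 95.4] [ 0.5784 -0.1094  0.18  ]
wrist [318.5 330. ] [184.  192.2] [ 0.4405 -0.1007  0.18  ]
wrist [316.3 324.2] [54.4 83.9] [ 0.4401 -0.0976  0.18  ]
wrist [547.3 256.7] [108.6 121.1] [ 0.5446 -0.0829  0.18  ]
wrist [503.   77.1] [ 97.  104.6] [ 0.5292 -0.0059  0.18  ]
wrist [521.3  81.6] [20.2 32.8] [ 0.536  -0.0088  0.18  ]
wrist [289.5  27.7] [68.6 93.9] [0.4516 0.0251 0.18  ]
```

View pics/w3.png

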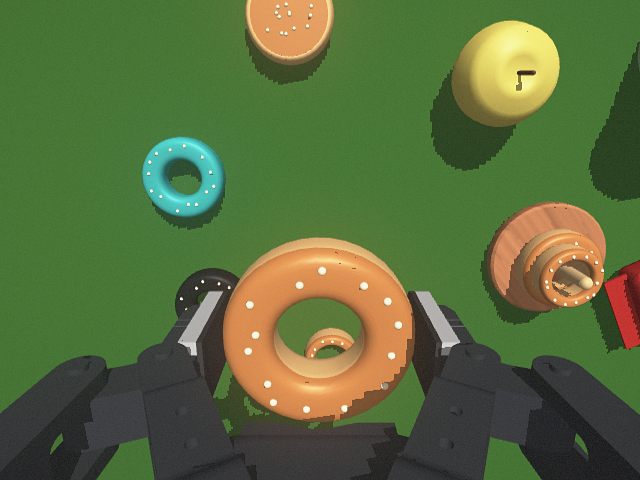

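The wrist picture shows the large ring held level, with the hole centred at about (318,330). The small ring is visible through the hole. I'll move most of the way to the post and measure it there with the wrist camera.

Emit:
{"method": "jog_arm", "body": {"steps": [{"angular": [0, 0, 0], "travel": [25, 10, 0], "jaw": 60}, {"angular": [0, 0, 0], "travel": [25, 10, 0], "jaw": 60}, {"angular": [0, 0, 0], "travel": [25, 10, 0], "jaw": 60}, {"angular": [0, 0, 0], "travel": [25, 10, 0], "jaw": 60}, {"angular": [0, 0, 0], "travel": [25, 10, 0], "jaw": 60}, {"angular": [0, 0, 0], "travel": [25, 10, 0], "jaw": 60}, {"angular": [0, 0, 0], "travel": [25, 10, 0], "jaw": 60}, {"angular": [0, 0, 0], "travel": [25, 10, 0], "jaw": 60}, {"angular": [0, 0, 0], "travel": [0, 10, 0], "jaw": 60}, {"angular": [0, 0, 0], "travel": [0, 10, 0], "jaw": 60}, {"angular": [0, 0, 0], "travel": [0, 0, 0], "jaw": 60}, {"angular": [0, 0, 0], "travel": [0, 0, 0], "jaw": 60}]}}

```text
time_s: 6.0
tool_pos: [0.5768, 0.1021, 0.3776]
orientation: [-2.405, -2.019, 0.003]
force: [0.2, -0.1, -0.1]
opening: 0.0638
```

```bash
python3 - <<'E'
from h import *
o=get_obs();c=vision.get_calibration("wrist");im=vision.read_camera("wrist")[:,:,::-1].copy()
cv2.imwrite("pics/w4.png",im)
print(o["tool_pos"],o["orientation"],o["joints"],o["opening"]);print(Rn.from_rotvec(o["orientation"]).as_matrix().round(3))
ells("wrist",im,.014,c)
p=np.array([.612,.198,.014]);print(proj("wrist",p,c),proj("wrist",p+[0,0,.055],c))
E
```

```text
[0.57678235 0.10205313 0.37762966] [-2.40541427 -2.0193514   0.00320538] [ 1.75182131e-01  2.99504480e-01 -1.28233182e-01  1.14528782e+00
 -2.20654758e-04  1.92003885e+00] 0.06375404736635518
[[ 0.173  0.985 -0.002]
 [ 0.985 -0.173 -0.001]
 [-0.001 -0.002 -1.   ]]
wrist [510.3 464.8] [38. 56.] [ 0.7188 -0.196   0.014 ]
wrist [402.8 416.6] [31.1 44.5] [ 0.6193 -0.1195  0.014 ]
wrist [559.2 312.3] [ 84.7 122.5] [ 0.7692 -0.0329  0.014 ]
wrist [318.3 329.9] [184.  192.6] [ 0.5551 -0.0131  0.014 ]
wrist [306.  328.2] [55.3 65.4] [ 0.5446 -0.0095  0.014 ]
wrist [181.6 266.8] [72.8 77.3] [0.4497 0.0672 0.014 ]
wrist [536.9  73.9] [19.4 87.5] [0.7551 0.1712 0.014 ]
wrist [104.6  62. ] [65.1 77.8] [0.4365 0.236  0.014 ]
wrist [637. 105.] [  4.1 653.3] [0.8302 0.1352 0.014 ]
wrist [341.9  69. ] [130.4 139.9] [0.6109 0.2002 0.014 ]
[343.87037886  71.8245021 ] [348.92379339  63.5158886 ]
```

View pics/w4.png

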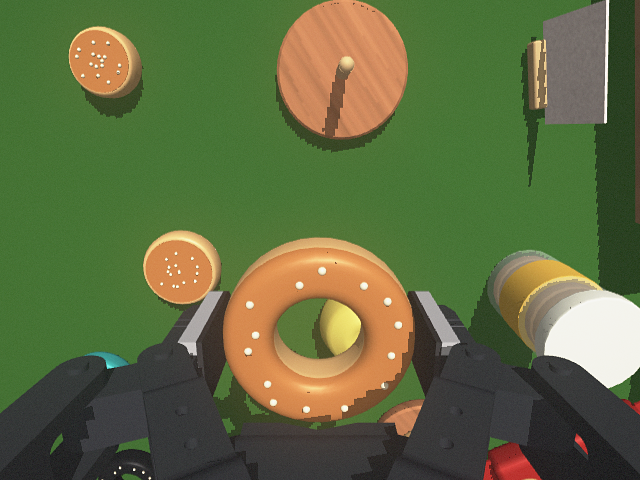

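The wrist view shows the post tip at (346,64) and the base centred at (342,69). That puts the foot at about (0.611, 0.199), midway between the two fixed cameras and close to my prediction. I'll move over it and stop about 30 mm above the tip.

Emit:
{"method": "jog_arm", "body": {"steps": [{"angular": [0, 0, 0], "travel": [20, 3.5, 0], "jaw": 60}, {"angular": [0, 0, 0], "travel": [20, 3.5, 0], "jaw": 60}, {"angular": [0, 0, 0], "travel": [20, 3.5, 0], "jaw": 60}, {"angular": [0, 0, 0], "travel": [20, 3.5, 15], "jaw": 60}, {"angular": [0, 0, 0], "travel": [15, 2, 18], "jaw": 60}, {"angular": [0, 0, 0], "travel": [7.6, 1.5, 20], "jaw": 60}, {"angular": [0, 0, 0], "travel": [0, 0, 20], "jaw": 60}, {"angular": [0, 0, 0], "travel": [0, 0, 20], "jaw": 60}, {"angular": [0, 0, 0], "travel": [0, 0, 10], "jaw": 60}, {"angular": [0, 0, 0], "travel": [0, 0, 0], "jaw": 60}, {"angular": [0, 0, 0], "travel": [0, 0, 0], "jaw": 60}]}}

```text
time_s: 6.97
tool_pos: [0.6115, 0.2004, 0.2759]
orientation: [-2.405, -2.02, 0.001]
force: [0.5, 0.6, 0.6]
opening: 0.0638
```

```bash
python3 - <<'E'
from h import *
o=get_obs();c=vision.get_calibration("wrist");im=vision.read_camera("wrist")[:,:,::-1].copy()
cv2.imwrite("pics/w5.png",im[200:460,180:460].repeat(2,0).repeat(2,1))
print(o["tool_pos"],o["orientation"],o["joints"],o["opening"])
# where ring hole outline appears, and where post tip would need to be
for z in(.069,.014):print(proj("wrist",np.array([.611,.199,z]),c))
q=atz("wrist",318.4,330,o["tool_pos"][2]-.158,c);print("ring centre",q)
E
```

```text
[0.61153563 0.20035606 0.275852  ] [-2.40544550e+00 -2.02019833e+00  1.42058045e-03] [ 3.16608586e-01  4.68548233e-01 -1.22447340e-01  9.80772525e-01
 -7.32580398e-06  2.06106485e+00] 0.06376644698712843
[319.14903492 278.36692219]
[319.07028826 241.95936688]
ring centre [0.6109455  0.20040765 0.117852  ]
```

View pics/w5.png

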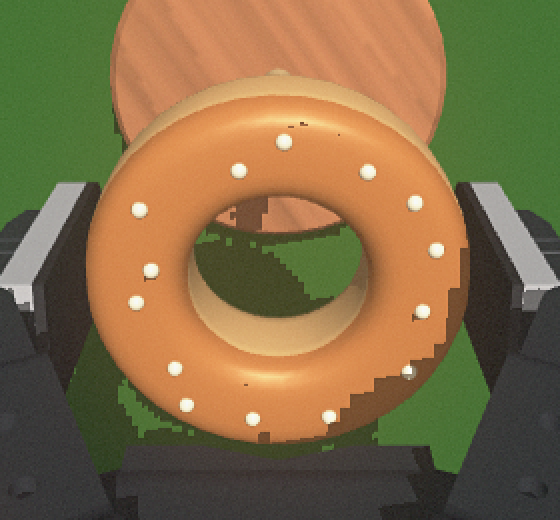

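The crop shows the post foot just above the ring's far rim at full-frame (319,236), where I predicted about (319,242). The tip is hidden behind the ring body, as expected. Both predictions agree with the ring being centred over the rod, so I descend in stages and watch the force.

Emit:
{"method": "jog_arm", "body": {"steps": [{"angular": [0, 0, 0], "travel": [-0.7, 0, 8], "jaw": 60}, {"angular": [0, 0, 0], "travel": [0, 0, 8], "jaw": 60}, {"angular": [0, 0, 0], "travel": [0, 0, 8], "jaw": 60}, {"angular": [0, 0, 0], "travel": [0, 0, 8], "jaw": 60}, {"angular": [0, 0, 0], "travel": [0, 0, 5], "jaw": 60}, {"angular": [0, 0, 0], "travel": [0, 0, 5], "jaw": 60}, {"angular": [0, 0, 0], "travel": [0, 0, 5], "jaw": 60}, {"angular": [0, 0, 0], "travel": [0, 0, 5], "jaw": 60}, {"angular": [0, 0, 0], "travel": [0, 0, 5], "jaw": 60}, {"angular": [0, 0, 0], "travel": [0, 0, 0], "jaw": 60}]}}

```text
time_s: 7.85
tool_pos: [0.6113, 0.2002, 0.2175]
orientation: [-2.404, -2.021, 0.002]
force: [-1.2, -0.0, -0.4]
opening: 0.0634
```

```bash
python3 - <<'E'
from h import *
o=get_obs();im=vision.read_camera("wrist")[:,:,::-1].copy()
cv2.imwrite("pics/w6.png",im[200:460,180:460].repeat(2,0).repeat(2,1))
print(o["tool_pos"],o["force"],o["ft_torque"],o["opening"])
E
```

```text
[0.61131969 0.20024929 0.2174533 ] [-1.16157373 -0.03667964 -0.3894692 ] [ 0.03701424  0.06329859 -0.00987899] 0.06335265467309796
```

View pics/w6.png

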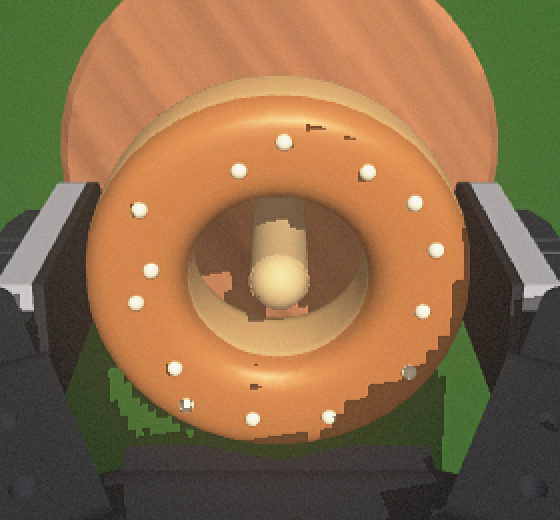

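The rod is inside the hole and well centred, with its tip at crop (279,282). I carry on down to the base.

Emit:
{"method": "jog_arm", "body": {"steps": [{"angular": [0, 0, 0], "travel": [0, 0, 6], "jaw": 60}, {"angular": [0, 0, 0], "travel": [0, 0, 6], "jaw": 60}, {"angular": [0, 0, 0], "travel": [0, 0, 6], "jaw": 60}, {"angular": [0, 0, 0], "travel": [0, 0, 5], "jaw": 60}, {"angular": [0, 0, 0], "travel": [0, 0, 4], "jaw": 60}, {"angular": [0, 0, 0], "travel": [0, 0, 3], "jaw": 60}, {"angular": [0, 0, 0], "travel": [0, 0, 1.5], "jaw": 60}, {"angular": [0, 0, 0], "travel": [0, 0, 1], "jaw": 60}, {"angular": [0, 0, 0], "travel": [0, 0, 0], "jaw": 60}, {"angular": [0, 0, 0], "travel": [0, 0, 0], "jaw": 60}]}}

```text
time_s: 8.73
tool_pos: [0.6119, 0.2004, 0.1864]
orientation: [2.405, 2.021, 0.0]
force: [0.7, -0.9, -1.2]
opening: 0.0638
```

Emit:
{"method": "jog_arm", "body": {"steps": [{"angular": [0, 0, 0], "travel": [0, 0, 1], "jaw": 60}, {"angular": [0, 0, 0], "travel": [0, 0, 1], "jaw": 60}, {"angular": [0, 0, 0], "travel": [0, 0, 1], "jaw": 60}, {"angular": [0, 0, 0], "travel": [0, 0, 0], "jaw": 60}]}}

```text
time_s: 9.07
tool_pos: [0.6119, 0.2004, 0.1838]
orientation: [2.405, 2.021, 0.001]
force: [-1.7, 0.3, 5.4]
opening: 0.064
```

Emit:
{"method": "jog_arm", "body": {"steps": [{"angular": [0, 0, 0], "travel": [0, 0, 0], "jaw": 72}, {"angular": [0, 0, 0], "travel": [0, 0, 0], "jaw": 80}, {"angular": [0, 0, 0], "travel": [0, 0, 0], "jaw": 82}, {"angular": [0, 0, 0], "travel": [0, 0, 0], "jaw": 82}, {"angular": [0, 0, 0], "travel": [0, 0, -10], "jaw": 82}, {"angular": [0, 0, 0], "travel": [0, 0, -25], "jaw": 82}, {"angular": [0, 0, 0], "travel": [0, 0, -30], "jaw": 82}, {"angular": [0, 0, 0], "travel": [0, 0, -30], "jaw": 82}, {"angular": [0, 0, 0], "travel": [0, 0, -30], "jaw": 82}, {"angular": [0, 0, 0], "travel": [0, 0, -25], "jaw": 82}, {"angular": [0, 0, 0], "travel": [0, 0, 0], "jaw": 82}]}}

```text
time_s: 9.98
tool_pos: [0.6135, 0.2009, 0.3404]
orientation: [2.402, 2.019, 0.014]
force: [0.7, -0.0, 0.1]
opening: 0.082
```

```bash
python3 - <<'E'
from h import *
o=get_obs();c=vision.get_calibration("wrist");im=vision.read_camera("wrist")[:,:,::-1].copy()
cv2.imwrite("pics/w7.png",im[130:430,180:460].repeat(2,0).repeat(2,1))
print(o["tool_pos"],o["force"],o["opening"],o["joints"])
for dx,z in((0,.014),(0,.034),(.033,.034),(-.033,.034)):print(proj("wrist",np.array([.611+.985*dx,.199-.173*dx,z]),c))
R=Rn.from_rotvec(o["orientation"]).as_matrix();d=np.array([.432,-.222,.33])-o["tool_pos"];print("to small",R.T@d)
E
```

```text
[0.61354609 0.20094473 0.34039042] [ 0.68254934 -0.02295918  0.0583901 ] 0.08195160878125825 [ 3.16499313e-01  4.23463767e-01 -3.77309646e-02  1.09981750e+00
  1.81806706e-05  2.06014437e+00]
[312.32967934 218.8186178 ]
[312.16550094 225.86756894]
[359.85951655 225.77565784]
[264.37640707 225.95966327]
to small [-0.4479074  -0.10617567  0.00740769]
```

View pics/w7.png

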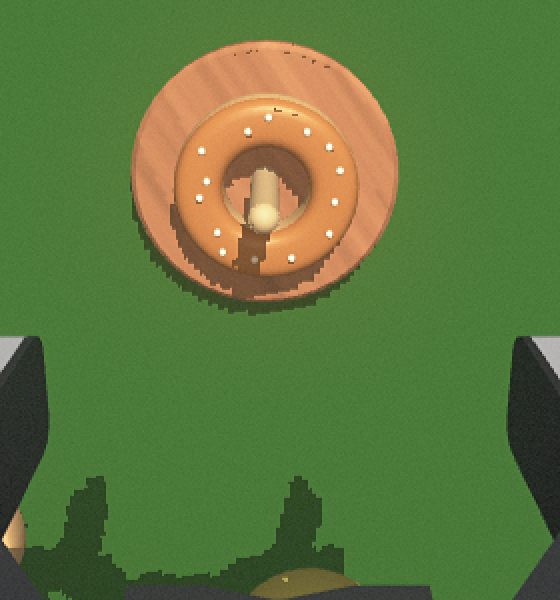

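The large ring lies flat on the base around the rod, which shows at crop (263,213). Contact force appeared at the expected height. Now I move to the small ring.

Emit:
{"method": "jog_arm", "body": {"steps": [{"angular": [0, 0, 0], "travel": [-36, -8, -3], "jaw": 82}, {"angular": [0, 0, 0], "travel": [-36, -8, 0], "jaw": 82}, {"angular": [0, 0, 0], "travel": [-36, -8, 0], "jaw": 82}, {"angular": [0, 0, 0], "travel": [-36, -8, 0], "jaw": 82}, {"angular": [0, 0, 0], "travel": [-36, -8, 0], "jaw": 82}, {"angular": [0, 0, 0], "travel": [-36, -8, 0], "jaw": 82}, {"angular": [0, 0, 0], "travel": [-36, -8, 0], "jaw": 82}, {"angular": [0, 0, 0], "travel": [-36, -8, 0], "jaw": 82}, {"angular": [0, 0, 0], "travel": [-36, -8, 0], "jaw": 82}, {"angular": [0, 0, 0], "travel": [-36, -8, 0], "jaw": 82}, {"angular": [0, 0, 0], "travel": [-36, -8, 0], "jaw": 82}, {"angular": [0, 0, 0], "travel": [-36, -8, 0], "jaw": 82}]}}

```text
time_s: 11.03
tool_pos: [0.4414, -0.2099, 0.3357]
orientation: [-2.404, -2.021, 0.001]
force: [1.4, 0.7, 0.0]
opening: 0.0818
```

Emit:
{"method": "jog_arm", "body": {"steps": [{"angular": [0, 0, 0], "travel": [-16, -10, 10], "jaw": 75}, {"angular": [0, 0, 0], "travel": [0, 0, 10], "jaw": 75}, {"angular": [0, 0, 0], "travel": [0, 0, 0], "jaw": 75}, {"angular": [0, 0, 0], "travel": [0, 0, 0], "jaw": 75}]}}

```text
time_s: 11.37
tool_pos: [0.4299, -0.2221, 0.3153]
orientation: [-2.403, -2.02, 0.001]
force: [0.4, 0.6, 0.8]
opening: 0.0749
```

```bash
python3 - <<'E'
from h import *
o=get_obs();c=vision.get_calibration("wrist");im=vision.read_camera("wrist")[:,:,::-1].copy()
cv2.imwrite("pics/w8.png",im)
print(o["tool_pos"],o["orientation"],o["opening"],o["joints"])
ells("wrist",im,.012,c)
print(proj("wrist",np.array([.432,-.222,.012]),c))
R=Rn.from_rotvec(o["orientation"]).as_matrix();print(R.round(3))
E
```

```text
[ 0.42991555 -0.22211888  0.31532335] [-2.40318371e+00 -2.01991075e+00  5.57261323e-04] 0.0749154342714184 [-4.77062026e-01  1.56072969e-01 -4.60532125e-01  9.56425388e-01
  5.46247319e-04  1.26660721e+00]
wrist [323.  223.3] [71.7 72.5] [ 0.4318 -0.2232  0.012 ]
wrist [322.8 222.7] [38.8 43.8] [ 0.4317 -0.2227  0.012 ]
wrist [595.2  79.7] [105.4 170.8] [ 0.6134 -0.1615  0.012 ]
[322.99249411 221.57511527]
[[ 0.172  0.985 -0.002]
 [ 0.985 -0.172  0.002]
 [ 0.001 -0.002 -1.   ]]
```

Emit:
{"method": "jog_arm", "body": {"steps": [{"angular": [0, 0, 0], "travel": [-0.6, 2.1, 20], "jaw": 75}, {"angular": [0, 0, 0], "travel": [0, 0, 20], "jaw": 75}, {"angular": [0, 0, 0], "travel": [0, 0, 20], "jaw": 75}, {"angular": [0, 0, 0], "travel": [0, 0, 20], "jaw": 75}, {"angular": [0, 0, 0], "travel": [0, 0, 20], "jaw": 75}, {"angular": [0, 0, 0], "travel": [0, 0, 18], "jaw": 75}, {"angular": [0, 0, 0], "travel": [0, 0, 12], "jaw": 75}, {"angular": [0, 0, 0], "travel": [0, 0, 10], "jaw": 75}, {"angular": [0, 0, 0], "travel": [0, 0, 0], "jaw": 75}, {"angular": [0, 0, 0], "travel": [0, 0, 0], "jaw": 75}]}}

```text
time_s: 12.25
tool_pos: [0.4327, -0.2231, 0.1763]
orientation: [-2.403, -2.023, 0.0]
force: [0.1, -0.2, 0.2]
opening: 0.0752
```

Emit:
{"method": "jog_arm", "body": {"steps": [{"angular": [0, 0, 0], "travel": [0, 0, 0], "jaw": 44}, {"angular": [0, 0, 0], "travel": [0, 0, 0], "jaw": 44}, {"angular": [0, 0, 0], "travel": [0, 0, 0], "jaw": 44}, {"angular": [0, 0, 0], "travel": [0, 0, 0], "jaw": 44}, {"angular": [0, 0, 0], "travel": [0, 0, 0], "jaw": 44}, {"angular": [0, 0, 0], "travel": [0, 0, 0], "jaw": 44}, {"angular": [0, 0, 0], "travel": [0, 0, 0], "jaw": 44}], "force": 30}}

```text
time_s: 12.83
tool_pos: [0.4329, -0.2239, 0.1776]
orientation: [2.404, 2.02, 0.002]
force: [0.1, 1.6, 5.2]
opening: 0.0487
```

Emit:
{"method": "jog_arm", "body": {"steps": [{"angular": [0, 0, 0], "travel": [0, 0, -2], "jaw": 44}, {"angular": [0, 0, 0], "travel": [0, 0, -5], "jaw": 44}, {"angular": [0, 0, 0], "travel": [0, 0, -12], "jaw": 44}, {"angular": [0, 0, 0], "travel": [0, 0, -25], "jaw": 44}, {"angular": [0, 0, 0], "travel": [0, 0, -30], "jaw": 44}, {"angular": [0, 0, 0], "travel": [0, 0, -30], "jaw": 44}, {"angular": [0, 0, 0], "travel": [0, 0, -30], "jaw": 44}, {"angular": [0, 0, 0], "travel": [0, 0, -30], "jaw": 44}, {"angular": [0, 0, 0], "travel": [0, 0, -20], "jaw": 44}, {"angular": [0, 0, 0], "travel": [0, 0, -10], "jaw": 44}, {"angular": [0, 0, 0], "travel": [0, 0, 0], "jaw": 44}]}}

```text
time_s: 13.75
tool_pos: [0.433, -0.2241, 0.3729]
orientation: [2.402, 2.018, 0.003]
force: [0.4, -0.8, -0.3]
opening: 0.0486
```

Emit:
{"method": "jog_arm", "body": {"steps": [{"angular": [0, 0, 0], "travel": [34, 8, 0], "jaw": 44}, {"angular": [0, 0, 0], "travel": [34, 8, 0], "jaw": 44}, {"angular": [0, 0, 0], "travel": [34, 8, 0], "jaw": 44}, {"angular": [0, 0, 0], "travel": [34, 8, 0], "jaw": 44}, {"angular": [0, 0, 0], "travel": [34, 8, 0], "jaw": 44}, {"angular": [0, 0, 0], "travel": [34, 8, 0], "jaw": 44}, {"angular": [0, 0, 0], "travel": [34, 8, 0], "jaw": 44}, {"angular": [0, 0, 0], "travel": [34, 8, 0], "jaw": 44}, {"angular": [0, 0, 0], "travel": [34, 8, 0], "jaw": 44}, {"angular": [0, 0, 0], "travel": [34, 8, 0], "jaw": 44}, {"angular": [0, 0, 0], "travel": [34, 8, 0], "jaw": 44}, {"angular": [0, 0, 0], "travel": [34, 8, 0], "jaw": 44}]}}

```text
time_s: 14.75
tool_pos: [0.5968, 0.1633, 0.3679]
orientation: [-2.404, -2.021, 0.004]
force: [1.4, -1.2, 0.8]
opening: 0.0487
```

Emit:
{"method": "jog_arm", "body": {"steps": [{"angular": [0, 0, 0], "travel": [25, 5, 0], "jaw": 44}, {"angular": [0, 0, 0], "travel": [10, 2, 10], "jaw": 44}, {"angular": [0, 0, 0], "travel": [0, 0, 25], "jaw": 44}, {"angular": [0, 0, 0], "travel": [0, 0, 25], "jaw": 44}, {"angular": [0, 0, 0], "travel": [0, 0, 20], "jaw": 44}, {"angular": [0, 0, 0], "travel": [0, 0, 15], "jaw": 44}, {"angular": [0, 0, 0], "travel": [0, 0, 0], "jaw": 44}, {"angular": [0, 0, 0], "travel": [0, 0, 0], "jaw": 44}]}}

```text
time_s: 15.42
tool_pos: [0.6087, 0.1941, 0.2729]
orientation: [-2.404, -2.02, 0.007]
force: [-0.1, 0.5, 0.8]
opening: 0.0486
```

```bash
python3 - <<'E'
from h import *
o=get_obs();c=vision.get_calibration("wrist");im=vision.read_camera("wrist")[:,:,::-1].copy()
cv2.imwrite("pics/w9.png",im[160:460,180:460].repeat(2,0).repeat(2,1))
print(o["tool_pos"],o["orientation"],o["force"],o["opening"])
for z in(.069,.014):print(proj("wrist",np.array([.611,.199,z]),c))
ells("wrist",im,o["tool_pos"][2]-.166,c)
E
```

```text
[0.6087065  0.19409626 0.27291371] [-2.40423523 -2.01982868  0.00673716] [-0.09506418  0.4996895   0.80042362] 0.048596019174000735
[324.37172305 266.23217385]
[323.41889515 231.62483212]
wrist [151.5 460.6] [34.4 64. ] [0.5299 0.1426 0.1069]
wrist [577.6 230.2] [ 27.7 102.7] [0.6994 0.2116 0.1069]
wrist [ 27.5 218.8] [67.1 91.6] [0.5177 0.2474 0.1069]
wrist [321.4 259. ] [166.  251.9] [0.6126 0.2163 0.1069]
wrist [318.2 320.7] [40.2 87.1] [0.6074 0.1932 0.1069]
```

View pics/w9.png

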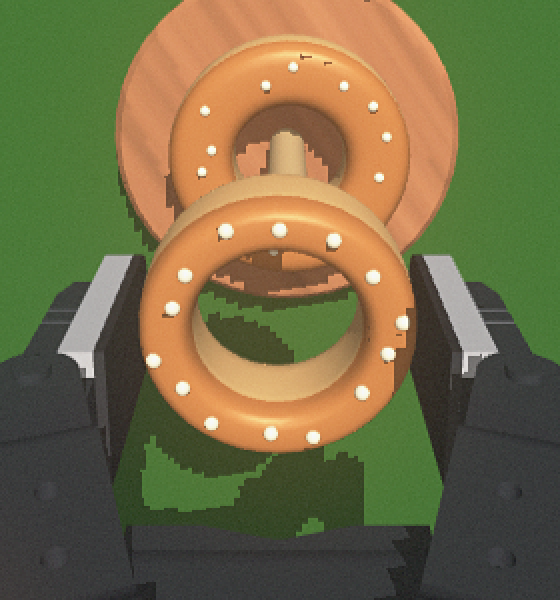

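The small ring is held level, just short of the post; the foot shows at about (323,232), as predicted. I'll shift it +6.5 and +2.2 mm and descend part way.

Emit:
{"method": "jog_arm", "body": {"steps": [{"angular": [0, 0, 0], "travel": [6.5, 2.2, 0], "jaw": 44}, {"angular": [0, 0, 0], "travel": [0, 0, 0], "jaw": 44}, {"angular": [0, 0, 0], "travel": [0, 0, 8], "jaw": 44}, {"angular": [0, 0, 0], "travel": [0, 0, 8], "jaw": 44}, {"angular": [0, 0, 0], "travel": [0, 0, 6], "jaw": 44}, {"angular": [0, 0, 0], "travel": [0, 0, 5], "jaw": 44}, {"angular": [0, 0, 0], "travel": [0, 0, 5], "jaw": 44}, {"angular": [0, 0, 0], "travel": [0, 0, 5], "jaw": 44}, {"angular": [0, 0, 0], "travel": [0, 0, 4], "jaw": 44}, {"angular": [0, 0, 0], "travel": [0, 0, 0], "jaw": 44}]}}

```text
time_s: 16.3
tool_pos: [0.6128, 0.2009, 0.233]
orientation: [-2.404, -2.021, 0.002]
force: [-0.0, -0.5, -0.6]
opening: 0.049
```

```bash
python3 - <<'E'
from h import *
o=get_obs();im=vision.read_camera("wrist")[:,:,::-1].copy()
cv2.imwrite("pics/w10.png",im[160:460,180:460].repeat(2,0).repeat(2,1))
print(o["tool_pos"],o["force"],o["opening"])
E
```

```text
[0.61278227 0.2008704  0.23303468] [-0.04816793 -0.54054622 -0.58951415] 0.04897429007985359
```

View pics/w10.png

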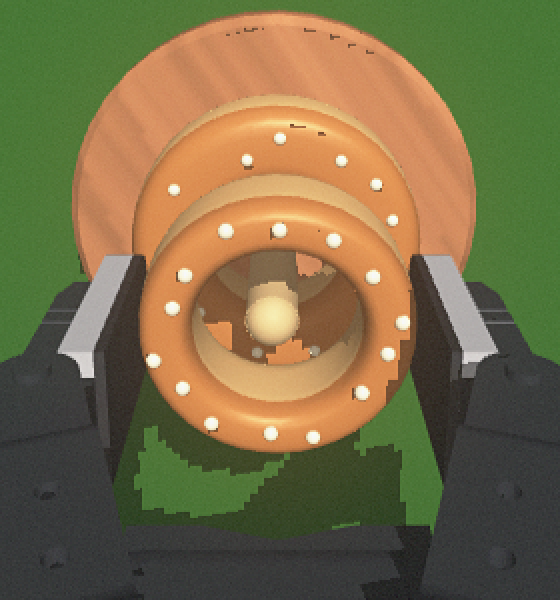

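The tip is inside the hole at crop (272,318), and the sideways offset is under 2 mm. I'll go 21.5 mm lower to seat it.

Emit:
{"method": "jog_arm", "body": {"steps": [{"angular": [0, 0, 0], "travel": [0, -1, 4], "jaw": 44}, {"angular": [0, 0, 0], "travel": [0, 0, 4], "jaw": 44}, {"angular": [0, 0, 0], "travel": [0, 0, 4], "jaw": 44}, {"angular": [0, 0, 0], "travel": [0, 0, 3], "jaw": 44}, {"angular": [0, 0, 0], "travel": [0, 0, 2], "jaw": 44}, {"angular": [0, 0, 0], "travel": [0, 0, 2], "jaw": 44}, {"angular": [0, 0, 0], "travel": [0, 0, 1], "jaw": 44}, {"angular": [0, 0, 0], "travel": [0, 0, 0], "jaw": 44}, {"angular": [0, 0, 0], "travel": [0, 0, 0], "jaw": 44}]}}

```text
time_s: 17.1
tool_pos: [0.6123, 0.2012, 0.2143]
orientation: [2.405, 2.021, 0.0]
force: [-0.9, -0.7, -0.7]
opening: 0.0485
```

Emit:
{"method": "jog_arm", "body": {"steps": [{"angular": [0, 0, 0], "travel": [0, 0, 1], "jaw": 44}, {"angular": [0, 0, 0], "travel": [0, 0, 0], "jaw": 44}]}}

```text
time_s: 17.27
tool_pos: [0.6123, 0.2012, 0.2132]
orientation: [2.405, 2.021, 0.0]
force: [-0.4, -0.3, 0.0]
opening: 0.0488
```

Emit:
{"method": "jog_arm", "body": {"steps": [{"angular": [0, 0, 0], "travel": [0, 0, 1], "jaw": 44}, {"angular": [0, 0, 0], "travel": [0, 0, 0.7], "jaw": 44}, {"angular": [0, 0, 0], "travel": [0, 0, 0], "jaw": 44}]}}

```text
time_s: 17.52
tool_pos: [0.6123, 0.2012, 0.2117]
orientation: [2.405, 2.021, 0.0]
force: [-0.5, 0.1, 1.2]
opening: 0.0487
```

Emit:
{"method": "jog_arm", "body": {"steps": [{"angular": [0, 0, 0], "travel": [0, 0, 0], "jaw": 56}, {"angular": [0, 0, 0], "travel": [0, 0, 0], "jaw": 66}, {"angular": [0, 0, 0], "travel": [0, 0, 0], "jaw": 74}, {"angular": [0, 0, 0], "travel": [0, 0, 0], "jaw": 74}, {"angular": [0, 0, 0], "travel": [0, 0, -10], "jaw": 74}, {"angular": [0, 0, 0], "travel": [0, 0, -25], "jaw": 74}, {"angular": [0, 0, 0], "travel": [0, 0, -30], "jaw": 74}, {"angular": [0, 0, 0], "travel": [0, 0, -30], "jaw": 74}, {"angular": [0, 0, 0], "travel": [0, 0, -30], "jaw": 74}, {"angular": [0, 0, 0], "travel": [0, 0, -25], "jaw": 74}, {"angular": [0, 0, 0], "travel": [0, 0, 0], "jaw": 74}, {"angular": [0, 0, 0], "travel": [0, 0, 0], "jaw": 74}]}}

```text
time_s: 18.52
tool_pos: [0.6129, 0.2014, 0.3644]
orientation: [2.403, 2.02, 0.007]
force: [-0.6, -0.2, -0.5]
opening: 0.0738
```

```bash
python3 - <<'E'
from h import *
o=get_obs();im=vision.read_camera("wrist")[:,:,::-1].copy();s=vision.read_camera("scene")[:,:,::-1]
a=cv2.resize(im[100:400,180:460],(500,536));b=cv2.resize(s[310:410,335:433],None,fx=2.8,fy=2.8)
j=cv2.resize(s[280:378,180:278],None,fx=2.6,fy=2.6)
out=np.zeros((560,790,3),np.uint8);out[:536,:500]=a;out[:280,505:505+b.shape[1]]=b;out[285:285+j.shape[0],505:505+j.shape[1]]=j
cv2.imwrite("pics/w11.png",out)
print(o["tool_pos"],o["force"],o["opening"])
E
```

```text
[0.6128693  0.2014073  0.36438814] [-0.55393749 -0.21894735 -0.54882326] 0.07382752019752445
```

View pics/w11.png

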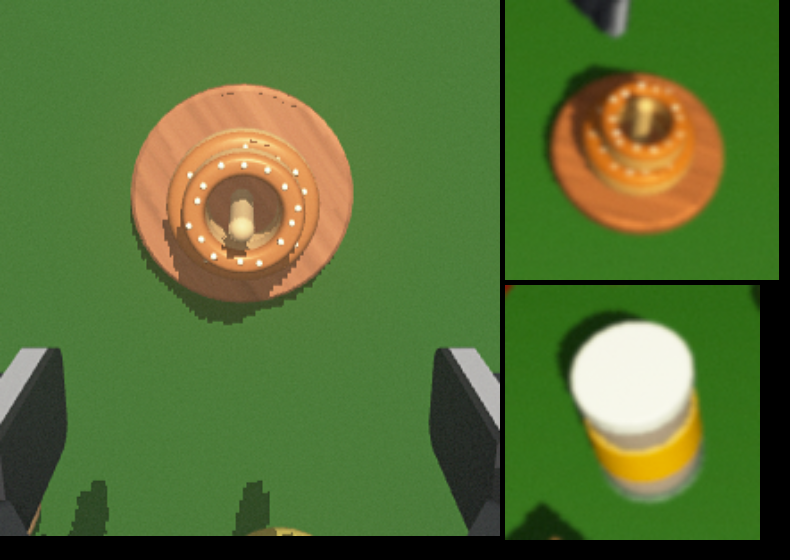

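The picture shows both rings flat and stacked on the post with the rod through them, at crop (242,225). The gripper is clear and the jar is standing.

```bash
python3 -c "
from bench import robot;print(robot.sign_off())"
```

```text
the job is handed in; nothing more can be done
None
```

I threaded the large ring onto the empty post, then the small ring on top, released both, raised the arm clear and handed the job in at about 18.6 s of the 58 s allowed.

- **Final pictures:** the wrist and scene views show both rings lying flat and concentric around the rod, with the jar standing.
- **Seating heights:** each ring reached its expected height. Contact force was clear for the large ring (about 5 N) but only about 1 N for the small one, so its seating rests mainly on height and the pictures.
- **Disagreement:** the top and scene cameras differed by 6–9 mm on positions. The wrist camera fell between them, so I used it. With the rod in the hole, it looked centred to within about 2 mm for both rings.

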